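# Make up parts kits for two repair jobs

## Robot

A 6-joint arm with a two-finger parallel gripper is mounted at the origin on the work surface. World frame = base frame: x ahead of the robot, y to its left, z up, the work surface at z = 0. Lengths are in m, angles in rad, forces in N, time in s.
With the tool pointing down it reaches from about 0.275 to 0.75 m from the base axis. Payload 10.2 kg.
Tool frame: the origin (TCP) lies at the very end of the fingers, on their centre line; the grasp point (between the pads) lies 19 mm behind it (ctrl.grip_depth is the distance from the TCP to the grasp point, in m); z points along the fingers, y is the line along which they close (so a half turn about z gives the same grasp; the last joint's range is limited). The gripper opens to 85 mm and grips with 20 to 120 N. Pads are 22 mm wide; open, the fingers measure 114 mm over their backs; the gripper's body (76 mm by 85 mm) begins 54 mm behind the grasp point. The pads swing forward as they close: fully open they stand 13 mm farther back than shut.
Start: joints at [-1.518, 0.313, 1.498, -0, 1.331, -0.223], TCP at [0.143, -0.505, 0.231] pointing down, gripper open.
Joint ranges: [-2.94, 2.94], [-0.97, 2.17], [0.19, 2.56], [-1.23, 4.37], [0.02, 3.11], [-2.88, 2.88]. Speed limits (rad/s): [2.39, 2.39, 3.01, 3.14, 3.14, 3.14].

## Interface

Orientations are given as a rotation vector (axis times angle).
In Python, from station import ctrl, imaging, job gives the robot as it stands.
- The arm moves only by the tool step_arm, never from a script. Its argument "commands" is a list of rows, each an object of numbers: "hand": the closure, from -1 (fully open) to 1 (shut); "x", "y", "z": the shift along the world's x, y, z scaled (see below); "roll": the turn about the world's z scaled (see below). A call has 1 to 8 rows; each row shifts and turns the commanded pose from where the row before left it; what a row does not reach is not made up. The controller multiplies each number of a shift by 0.025 m and each number of a turn by 0.12 rad. A row lasts 1/12 s, in which the tool goes at most 41.7 mm and 7.16 degrees, less where a joint would pass 70% of its speed; a pose out of reach is approached as far as the arm can. A call with a number of a shift or a turn outside -1 to 1 is refused whole. A call with a gripper value outside its range is refused whole. The fingers move at their own pace and stop on an object; "force" is the grip in N (left out, the last holds). Time passes only in rows, so rows that do not move let the fingers close. It gives the time, the measured TCP pose, the force, the opening and the grip force at its end, in the units of the state.
- ctrl.sense(): the state, without advancing time (a new reading comes with each control period).
- imaging.snapshot(name): name is "scene" or "top" or "wrist"; returns (picture, depth): 384x512x3 uint8, red, green, blue; 384x512 float32, m along the optical axis (not along the pixel's ray), 0 where there is no reading.
- imaging.calibration(name): a dict with "fx", "fy", "cx", "cy" (pixels), "k1" (the pictures are not rectified: a ray, as slopes to the right and down, at radius r is drawn at 1 + k1 r^2 times it, then the intrinsics apply), "cam_to_world" (4x4, takes a point from camera to world coordinates); the wrist camera has in their place "mount" (4x4, takes a point from camera to tool coordinates, whose origin is the TCP and whose axes are the flange's). Camera axes: x right, y up, looking along -z (the intrinsics and any distortion apply to the point x, -y, -z); pixel columns grow to the right and rows downward; lengths in m; the calibration is good to about 2 mm. A picture is of the moment at which its call begins: read the wrist's pose just before it. calibration takes no time and is no camera call.
- job.close_job(): hands the job in; it is judged then, once.
The state is a dict: "clock": time; "qpos": joint angles; "joint_vel": joint speeds; "tau": joint torques, N m; "tool_pos": TCP position; "ee_rot": TCP orientation; "wrist_force": force on the tool from outside, world axes, zero at the start; "torque": the same for the moment, N m; "grip_width": finger opening in m; "gripper_force": force on a finger pad.
Only numpy, scipy, OpenCV 4.12 (cv2) and the standard library are available. Lean on these libraries where they do the work, as an engineer would, in place of code of your own. Each camera call takes 0.05 s, during which the arm holds its last target. There are 200 camera calls.

## Task

Make up the parts for the two repair jobs: into the tray that holds the faulty loudspeaker put the ring-shaped transformer, the finned heat sink and the big capacitor, and into the tray that holds the green charger board put the cooling fan and the small capacitor. Set each part down (don't drop it) right way up on the tray floor, in an empty compartment of its own, any one you like. Leave the laminated transformer, the terminal strip and the solder reel where they are on the mat.

Things in the scene. Friction and masses are not known exactly. Their poses are not given: they have to be found in the camera images.
- toroid: Ring-shaped (toroidal) transformer wound with copper wire, a plain round body 52 mm in diameter and 32 mm high with an 18 mm blind hole in its top; about 0.3 kg. Stands on the 4 mm thick teal mat, somewhere among the other stock; origin at the centre of its underside, z up.
- heatsink: Bare aluminium finned heat sink, 50 mm (its x) by 40 mm (its y), 35 mm high: a 6 mm base below and seven upright fins that run along x; the outer fins make flat sides. About 0.09 kg. Stands on the 4 mm thick teal mat, somewhere among the other stock; origin at the centre of its underside, z up.
- fan: Small black axial cooling fan lying flat, square frame 40 x 40 mm, 28 mm high, round hub and blades seen from above; about 0.06 kg. Stands on the 4 mm thick teal mat, somewhere among the other stock; origin at the centre of its underside, z up.
- big_cap: Big capacitor: dark upright can 35 mm in diameter and 50 mm high, with two steel terminals 4 mm tall on its top; about 0.07 kg. Stands on the 4 mm thick teal mat, somewhere among the other stock; origin at the centre of its underside, z up.
- small_cap: Small capacitor: dark upright can 22 mm in diameter and 40 mm high, with two thin steel pins 4 mm tall on its top; about 0.025 kg. Stands on the 4 mm thick teal mat, somewhere among the other stock; origin at the centre of its underside, z up.
- speaker_tray: Grey job tray 161 x 161 mm, fixed left or right of the mat. Origin under its centre on the bench top, x, y along its sides. Floor 3 mm thick; walls and cross divider 3 mm thick, tops 12 mm above the bench. Four 76 x 76 mm compartments centred at x, y = +-39.5 mm: three empty, the one at +x +y filled by the faulty loudspeaker (round, dark, 66 mm, face up), top 20 mm above the bench.
- charger_tray: Grey job tray 161 x 161 mm, fixed left or right of the mat. Origin under its centre on the bench top, x, y along its sides. Floor 3 mm thick; walls and cross divider 3 mm thick, tops 12 mm above the bench. Four 76 x 76 mm compartments centred at x, y = +-39.5 mm: three empty, the one at +x +y filled by the faulty charger board (green, 70 x 60 mm), top 16 mm above the bench.
- laminated_transformer: Not needed, leave it: square transformer with a grey laminated iron core 48 mm (x) by 20 mm (y) and a winding that makes it 40 mm deep (y), 40 mm high; two mounting lugs reach to x = +-34 mm. Stands on the 4 mm thick teal mat, somewhere among the other stock; origin at the centre of its underside, z up.
- terminal_strip: Not needed, leave it: black terminal strip with twelve steel screws, 64 mm (x) by 22 mm (y), 18 mm high. Stands on the 4 mm thick teal mat, somewhere among the other stock; origin at the centre of its underside, z up.
- solder_reel: Not needed, leave it: pale plastic reel of solder lying flat, 50 mm in diameter, 36 mm high. Stands on the 4 mm thick teal mat, somewhere among the other stock; origin at the centre of its underside, z up.
Not all that is in view belongs to the job. Leave any orange look-alike of the small_cap alone.

How it is judged:
At the end, for the whole second after the job is handed in: Toroid, heat sink and big capacitor in the loudspeaker's tray, fan and small capacitor in the charger board's tray: each within 4 mm of the tray floor, upright within 0.12 rad, at rest, no two in one compartment. Laminated transformer, strip and reel within 30 mm of their starts (angle between each of toroid, heatsink, big_cap, fan, small_cap's own z axis and vertical below 0.12 rad and linear speed of each of toroid, heatsink, big_cap, fan, small_cap below 0.02 m/s and z of toroid in the frame of speaker_tray between -0.001 and 0.007 m and x of toroid in the frame of speaker_tray between -0.077 and 0.077 m and y of toroid in the frame of speaker_tray between -0.077 and 0.077 m and z of heatsink in the frame of speaker_tray between -0.001 and 0.007 m and x of heatsink in the frame of speaker_tray between -0.077 and 0.077 m and y of heatsink in the frame of speaker_tray between -0.077 and 0.077 m and ((x of heatsink in the frame of speaker_tray below 0 m and x of toroid in the frame of speaker_tray above 0 m) or (x of toroid in the frame of speaker_tray below 0 m and x of heatsink in the frame of speaker_tray above 0 m) or (y of heatsink in the frame of speaker_tray below 0 m and y of toroid in the frame of speaker_tray above 0 m) or (y of toroid in the frame of speaker_tray below 0 m and y of heatsink in the frame of speaker_tray above 0 m)) and z of big_cap in the frame of speaker_tray between -0.001 and 0.007 m and x of big_cap in the frame of speaker_tray between -0.077 and 0.077 m and y of big_cap in the frame of speaker_tray between -0.077 and 0.077 m and ((x of big_cap in the frame of speaker_tray below 0 m and x of toroid in the frame of speaker_tray above 0 m) or (x of toroid in the frame of speaker_tray below 0 m and x of big_cap in the frame of speaker_tray above 0 m) or (y of big_cap in the frame of speaker_tray below 0 m and y of toroid in the frame of speaker_tray above 0 m) or (y of toroid in the frame of speaker_tray below 0 m and y of big_cap in the frame of speaker_tray above 0 m)) and ((x of big_cap in the frame of speaker_tray below 0 m and x of heatsink in the frame of speaker_tray above 0 m) or (x of heatsink in the frame of speaker_tray below 0 m and x of big_cap in the frame of speaker_tray above 0 m) or (y of big_cap in the frame of speaker_tray below 0 m and y of heatsink in the frame of speaker_tray above 0 m) or (y of heatsink in the frame of speaker_tray below 0 m and y of big_cap in the frame of speaker_tray above 0 m)) and z of fan in the frame of charger_tray between -0.001 and 0.007 m and x of fan in the frame of charger_tray between -0.077 and 0.077 m and y of fan in the frame of charger_tray between -0.077 and 0.077 m and z of small_cap in the frame of charger_tray between -0.001 and 0.007 m and x of small_cap in the frame of charger_tray between -0.077 and 0.077 m and y of small_cap in the frame of charger_tray between -0.077 and 0.077 m and ((x of small_cap in the frame of charger_tray below 0 m and x of fan in the frame of charger_tray above 0 m) or (x of fan in the frame of charger_tray below 0 m and x of small_cap in the frame of charger_tray above 0 m) or (y of small_cap in the frame of charger_tray below 0 m and y of fan in the frame of charger_tray above 0 m) or (y of fan in the frame of charger_tray below 0 m and y of small_cap in the frame of charger_tray above 0 m)) and distance of each of laminated_transformer, terminal_strip, solder_reel from where it was at the start of the episode below 0.03 m); the robot touches nothing.
It fails at once if the laminated transformer, the terminal strip or the solder reel, which no job needs, is moved more than 30 mm (distance of any of laminated_transformer, terminal_strip, solder_reel from where it was at the start of the episode above 0.03 m).
It fails at once if a part is dropped or thrown: it moves faster than 0.8 m/s (a fall of some 33 mm) with the fingers off it ((linear speed of toroid above 0.8 m/s and contact force between the fingers and toroid below 0.01 N) or (linear speed of heatsink above 0.8 m/s and contact force between the fingers and heatsink below 0.01 N) or (linear speed of big_cap above 0.8 m/s and contact force between the fingers and big_cap below 0.01 N) or (linear speed of fan above 0.8 m/s and contact force between the fingers and fan below 0.01 N) or (linear speed of small_cap above 0.8 m/s and contact force between the fingers and small_cap below 0.01 N)).
It also fails if it takes over 115 s, if anything falls off the work surface, if the arm or the gripper's body presses on something with over 40 N, if the wrist force passes 120 N, or if a joint passes its speed limit or range.

## Working session

There is one attempt and no reset: what is moved stays moved. The work goes in short steps, Python scripts to look and compute and a tool call to move; the robot and the scene stay as the last step left them, time stands still between calls to the robot, and variables do not carry over. Pictures are saved under pics/ and viewed, at most 14 in all, crops included, and the job is handed in when it is done.

Besides the shell and the picture viewer there is one more tool, called after ">>>" as a command line: name --argument value ..., lists and objects as JSON in quotes. step_arm: Moves the arm, as the interface text tells. Its arguments: {"type":"object","properties":{"commands":{"type":"array"},"force":{"type":"number"}},"required":["commands"]}

```bash
mkdir -p pics; cat > h.py <<'E'
import numpy as np, cv2
from station import ctrl, imaging, job
def save(name,fn):
    p,d=imaging.snapshot(name); cv2.imwrite('pics/'+fn+'.png',p[:,:,::-1]); np.save('pics/'+fn+'.npy',d); return p,d
def world(name,u,v,d):
    c=imaging.calibration(name); x=(np.asarray(u,float)-c['cx'])/c['fx']; y=(np.asarray(v,float)-c['cy'])/c['fy']
    xu,yu=x.copy(),y.copy()
    for _ in range(8):
        s=1+c['k1']*(xu**2+yu**2); xu,yu=x/s,y/s
    P=np.stack([xu*d,-yu*d,-np.asarray(d),np.ones_like(d)],-1)
    return (P@np.array(c['cam_to_world']).T)[...,:3]
E
python3 - <<'E'
from h import *
for n in('top','scene'):
    p,d=save(n,n+'0'); print(imaging.calibration(n))
    if n=='top': cv2.imwrite('pics/top0b.png',cv2.resize(p[:,:,::-1],(800,600),interpolation=cv2.INTER_CUBIC))
print(ctrl.sense())
E
```

```text
{'fx': 480.3001345188393, 'fy': 480.3001345188393, 'cx': 259.19274437287834, 'cy': 201.89458726371564, 'k1': -0.18650968579073285, 'cam_to_world': array([[ 0.00687932,  0.99672483, -0.08057477,  0.44761035],
       [-0.99997207,  0.00662162, -0.00346507, -0.01459793],
       [-0.00292019,  0.08059635,  0.99674254,  1.10852354],
       [ 0.        ,  0.        ,  0.        ,  1.        ]])}
{'fx': 475.3348754434595, 'fy': 475.3348754434595, 'cx': 259.1135313295367, 'cy': 189.04332076349527, 'k1': 0.049845828301021466, 'cam_to_world': array([[-0.64160746, -0.42790571,  0.63658194,  1.22687741],
       [ 0.76684229, -0.37635868,  0.51991062,  0.55680182],
       [ 0.01711042,  0.82173648,  0.56961073,  0.6482508 ],
       [ 0.        ,  0.        ,  0.        ,  1.        ]])}
{'clock': 0.1, 'qpos': array([-1.51836107e+00,  3.13357738e-01,  1.49834628e+00,  2.56453308e-05,
        1.33097824e+00, -2.23400677e-01]), 'joint_vel': array([-0.00029126,  0.00073947, -0.00192146, -0.00046075, -0.00169795,
        0.00152352]), 'tau': array([ 2.03900643e-03, -4.12899792e+01, -2.60139334e+01, -2.46930895e-04,
        3.06961316e-03,  8.89705547e-06]), 'tool_pos': array([ 0.14296696, -0.50493181,  0.23081646]), 'ee_rot': array([-3.11068939e+00, -4.31751322e-01, -1.85049108e-04]), 'wrist_force': array([ 0.46502065, -0.95653943,  0.02844552]), 'torque': array([ 0.00721149, -0.02050942, -0.00521256]), 'gripper_force': 0.0, 'grip_width': 0.08567114276250258}
```

View pics/top0b.png

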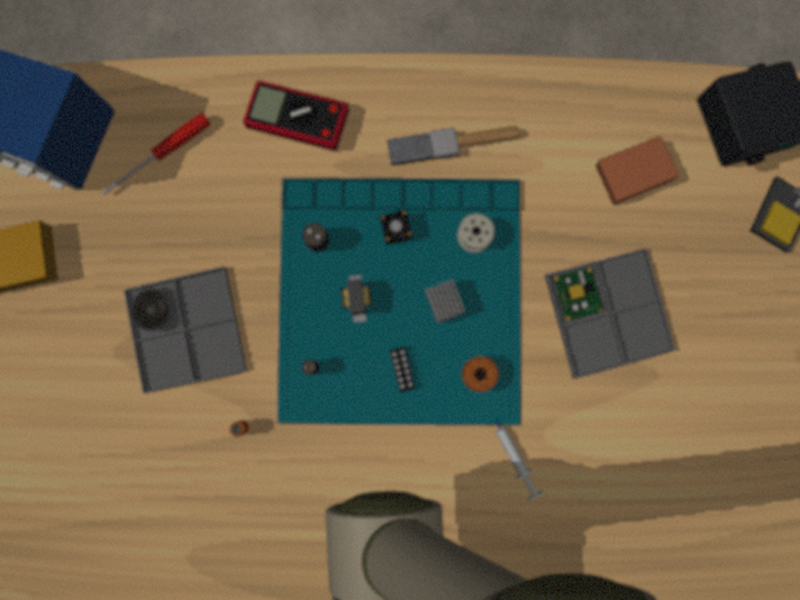

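View pics/scene0.png

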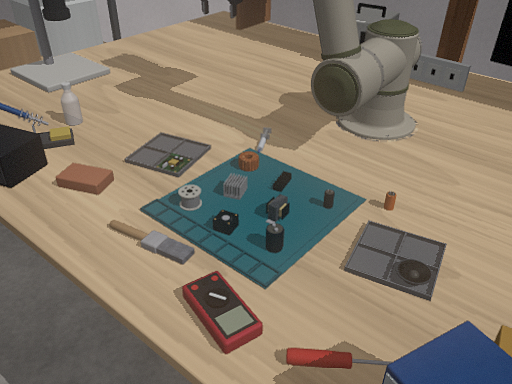

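Top view (800x600 pixels): toroid (480,374), heat sink (446,300), fan (396,227), big cap (315,236), small cap (310,368). Left alone: reel (476,232), laminated transformer (356,298), strip (402,369). The speaker tray is on the left with its speaker at (151,309), and the charger tray is on the right with its board at (577,292).

Look-alikes:
- small_cap: dark can (310,368) against the orange can (240,428), which is off the mat and so the decoy; big cap (315,236) is larger.
- toroid: copper ring (480,374) against the pale reel (476,232).
- fan: (396,227) against the laminated transformer (356,298).

```bash
python3 - <<'E'
from h import *
p=cv2.imread('pics/top0.png'); d=np.load('pics/top0.npy')
v,u=np.mgrid[0:384,0:512]; W=world('top',u,v,d)
z=W[...,2]; print('mat z',np.median(z[200:215,190:210]), 'bench',np.median(z[300:310,100:140]))
m=np.zeros_like(z,np.uint8); m[(z>.015)&(d>0)]=1; m[:118]=0; m[268:]=0; m[:, :180]=0; m[:,332:]=0
n,L,S,C=cv2.connectedComponentsWithStats(m,connectivity=4)
for i in range(1,n):
    if S[i,4]<15: continue
    q=L==i; h=np.percentile(z[q],90); t=q&(z>h-.008)
    P=W[t][:,:2].astype(np.float32); r=cv2.minAreaRect(P*1000)
    print('px',C[i].round(),'top',h.round(4),'rect',np.round(r[0],1),np.round(r[1],1),round(r[2],1),'mean',P.mean(0).round(4),len(P))
# tray corners: project by colour: grey, low saturation
hsv=cv2.cvtColor(p,cv2.COLOR_BGR2HSV)
for nm,(u0,u1,v0,v1) in dict(L=(75,162,165,255),R=(345,438,155,245)).items():
    g=np.zeros_like(m); s=(hsv[...,1]<60); g[v0:v1,u0:u1]=s[v0:v1,u0:u1]
    g=cv2.morphologyEx(g,cv2.MORPH_OPEN,np.ones((3,3),np.uint8))
    n,L,S,C=cv2.connectedComponentsWithStats(g); i=1+S[1:,4].argmax(); ys,xs=np.where(L==i)
    P=world('top',xs,ys,np.full(len(xs),0)+np.median(d[L==i]))[:,:2].astype(np.float32)
    r=cv2.minAreaRect(P*1000); print(nm,r,cv2.boxPoints(r).round(),np.median(W[L==i][:,2]))
c=p[130:260,180:330]; c=cv2.resize(c,None,fx=4.5,fy=4.5,interpolation=cv2.INTER_CUBIC); cv2.imwrite('pics/crop.png',c)
E
```

```text
mat z 0.003113014827391014 bench -0.0007312479551202511
px [253. 145.] top 0.0326 rect [666.4   3.9] [40.1 39.9] 14.3 mean [0.6665 0.0043] 163
px [304. 148.] top 0.0426 rect [ 657.  -112.5] [46.8 48.1] 46.2 mean [ 0.6574 -0.1124] 359
px [202. 152.] top 0.056 rect [647.9 120.3] [33.8 34.3] 65.9 mean [0.6478 0.1206] 189
px [228. 189.] top 0.0452 rect [563.   60.3] [47.8 40. ] 6.2 mean [0.5628 0.0596] 214
px [290. 190.] top 0.0411 rect [563.4 -79.8] [48.2  2.1] 20.9 mean [ 0.5646 -0.0792] 24
px [284. 191.] top 0.0392 rect [559.2 -67.6] [47.4  2. ] 20.7 mean [ 0.5601 -0.0672] 24
px [287. 191.] top 0.0394 rect [560.2 -74.2] [45.6  1.9] 20.6 mean [ 0.5607 -0.0739] 23
px [282. 193.] top 0.0401 rect [556.7 -61.9] [48.4  2.1] 21.2 mean [ 0.5569 -0.0616] 23
px [279. 194.] top 0.0407 rect [554.2 -55.8] [47.6  1.6] 20.5 mean [ 0.5547 -0.0557] 20
px [293. 191.] top 0.0406 rect [561.  -87.6] [36.6  1.9] 21.4 mean [ 0.5609 -0.0874] 18
px [277. 195.] top 0.0405 rect [551.9 -50. ] [48.4  1.9] 21.3 mean [ 0.5511 -0.0503] 22
px [256. 228.] top 0.0232 rect [477.5  -2.8] [11.4 20.4] 0.4 mean [ 0.477  -0.0033] 24
px [307. 239.] top 0.0377 rect [ 452.1 -118.5] [49.5 47.4] 16.0 mean [ 0.4528 -0.1186] 336
px [198. 234.] top 0.0452 rect [460.2 126.1] [20.1 21.2] 0.7 mean [0.4608 0.1256] 78
px [258. 236.] top 0.025 rect [458.8  -7.7] [ 2.7 15.8] 14.7 mean [ 0.4589 -0.0069] 9
px [261. 244.] top 0.0227 rect [441.8 -11.7] [26.8 21.4] 12.9 mean [ 0.4392 -0.0152] 43
L ((513.2123413085938, 321.7310485839844), (158.56686401367188, 162.54039001464844), 12.191558837890625) [[419. 384.]
 [453. 226.]
 [608. 259.]
 [574. 418.]] 0.003039054075849701
R ((542.8654174804688, -318.1238708496094), (159.44769287109375, 162.1886749267578), 15.853196144104004) [[ 444. -262.]
 [ 488. -418.]
 [ 642. -374.]
 [ 597. -218.]] 0.0033069520116999485
```

View pics/crop.png

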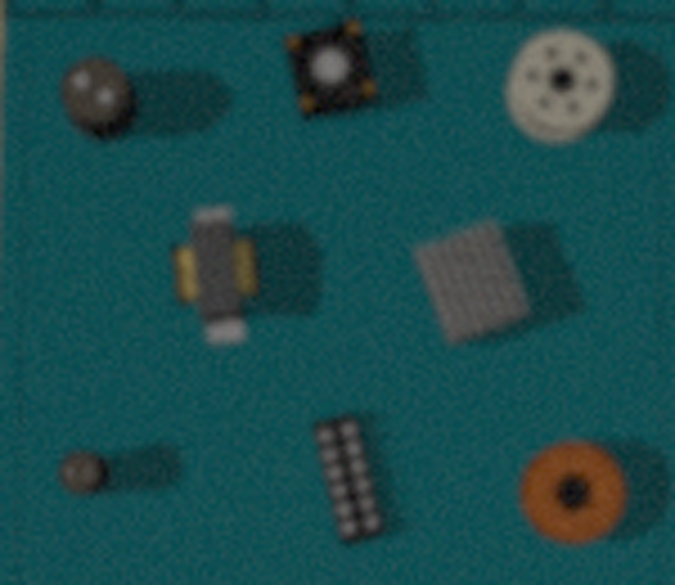

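The crop confirms the choices. Crop pixels: small cap (83,472), big cap (98,97), fan (332,68), ringed copper toroid (573,492), finned heat sink (472,283). The fan goes first: its centre is at about (0.6665, 0.004) with yaw 14°, which nearly matches the current closing line.

>>> step_arm --commands '[{"hand": -1,"x": 0.95,"y": 0.92,"z": -0.2},{"hand": -1,"x": 0.95,"y": 0.92,"z": -0.2},{"hand": -1,"x": 0.95,"y": 0.92,"z": -0.2},{"hand": -1,"x": 0.95,"y": 0.92,"z": -0.2},{"hand": -1,"x": 0.95,"y": 0.92,"z": -0.2},{"hand": -1,"x": 0.95,"y": 0.92,"z": -0.2},{"hand": -1,"x": 0.95,"y": 0.92,"z": -0.2},{"hand": -1,"x": 0.95,"y": 0.92,"z": -0.2}]' --force 40

```text
invalid input
```

>>> step_arm --commands '[{"hand": -0.6,"x": 0.95,"y": 0.92,"z": -0.2},{"hand": -0.6,"x": 0.95,"y": 0.92,"z": -0.2},{"hand": -0.6,"x": 0.95,"y": 0.92,"z": -0.2},{"hand": -0.6,"x": 0.95,"y": 0.92,"z": -0.2},{"hand": -0.6,"x": 0.95,"y": 0.92,"z": -0.2},{"hand": -0.6,"x": 0.95,"y": 0.92,"z": -0.2},{"hand": -0.6,"x": 0.95,"y": 0.92,"z": -0.2},{"hand": -0.6,"x": 0.95,"y": 0.92,"z": -0.2}]'

```text
invalid input
```

>>> step_arm --commands '[{"hand": -1,"x": 0.95,"y": 0.92,"z": -0.2,"roll": 0},{"hand": -1,"x": 0.95,"y": 0.92,"z": -0.2,"roll": 0},{"hand": -1,"x": 0.95,"y": 0.92,"z": -0.2,"roll": 0},{"hand": -1,"x": 0.95,"y": 0.92,"z": -0.2,"roll": 0},{"hand": -1,"x": 0.95,"y": 0.92,"z": -0.2,"roll": 0},{"hand": -1,"x": 0.95,"y": 0.92,"z": -0.2,"roll": 0},{"hand": -1,"x": 0.95,"y": 0.92,"z": -0.2,"roll": 0},{"hand": -1,"x": 0.95,"y": 0.92,"z": -0.2,"roll": -0.2}]' --force 40

```text
clock: 0.77
tool_pos: [0.3338, -0.3197, 0.1909]
ee_rot: [-3.116, -0.394, 0.0]
wrist_force: [0.5, 0.2, -0.1]
grip_width: 0.0853
gripper_force: 0.0
```

>>> step_arm --commands '[{"hand": -0.6,"x": 0.95,"y": 0.92,"z": -0.25,"roll": 0},{"hand": -0.6,"x": 0.95,"y": 0.92,"z": -0.25,"roll": 0},{"hand": -0.6,"x": 0.95,"y": 0.92,"z": -0.25,"roll": 0},{"hand": -0.6,"x": 0.95,"y": 0.92,"z": -0.25,"roll": 0},{"hand": -0.6,"x": 0.95,"y": 0.92,"z": -0.25,"roll": 0},{"hand": -0.6,"x": 0.95,"y": 0.92,"z": -0.25,"roll": 0},{"hand": -0.6,"x": 0.95,"y": 0.92,"z": -0.25,"roll": 0},{"hand": -0.6,"x": 0.95,"y": 0.92,"z": -0.25,"roll": 0}]'

```text
clock: 1.43
tool_pos: [0.5238, -0.1357, 0.1407]
ee_rot: [-3.116, -0.395, 0.001]
wrist_force: [0.5, -0.9, -0.2]
grip_width: 0.0681
gripper_force: 0.0
```

>>> step_arm --commands '[{"hand": -0.6,"x": 0.95,"y": 0.92,"z": -0.25,"roll": 0},{"hand": -0.6,"x": 0.95,"y": 0.92,"z": -0.25,"roll": 0},{"hand": -0.6,"x": 0.95,"y": 0.92,"z": -0.25,"roll": 0},{"hand": -0.6,"x": 0.95,"y": 0.92,"z": -0.25,"roll": 0},{"hand": -0.6,"x": 0.95,"y": 0.92,"z": -0.25,"roll": 0},{"hand": -0.6,"x": 0.7,"y": 0.6,"z": -0.25,"roll": 0},{"hand": -0.6,"x": 0,"y": 0,"z": 0,"roll": 0}]'

```text
clock: 2.02
tool_pos: [0.6604, -0.0039, 0.1014]
ee_rot: [-3.115, -0.399, 0.003]
wrist_force: [-1.1, 0.0, -0.5]
grip_width: 0.0686
gripper_force: 0.0
```

>>> step_arm --commands '[{"hand": -0.6,"x": 0.24,"y": 0.32,"z": -0.8,"roll": 0},{"hand": -0.6,"x": 0,"y": 0,"z": -0.9,"roll": 0},{"hand": -0.6,"x": 0,"y": 0,"z": -0.9,"roll": 0},{"hand": -0.6,"x": 0,"y": 0,"z": -0.6,"roll": 0},{"hand": -0.6,"x": 0,"y": 0,"z": -0.35,"roll": 0},{"hand": -0.6,"x": 0,"y": 0,"z": 0,"roll": 0}]'

```text
clock: 2.52
tool_pos: [0.664, 0.0007, 0.013]
ee_rot: [-3.116, -0.394, 0.006]
wrist_force: [0.6, -0.7, -0.1]
grip_width: 0.0684
gripper_force: 0.0
```

>>> step_arm --commands '[{"hand": 0.2,"x": 0,"y": 0,"z": 0,"roll": 0},{"hand": 1,"x": 0,"y": 0,"z": 0,"roll": 0},{"hand": 1,"x": 0,"y": 0,"z": 0,"roll": 0},{"hand": 1,"x": 0,"y": 0,"z": 0,"roll": 0},{"hand": 1,"x": 0,"y": 0,"z": 0,"roll": 0},{"hand": 1,"x": 0,"y": 0,"z": 0,"roll": 0},{"hand": 1,"x": 0,"y": 0,"z": 0,"roll": 0}]'

```text
clock: 3.1
tool_pos: [0.666, 0.0006, 0.0167]
ee_rot: [3.116, 0.394, 0.004]
wrist_force: [-1.1, -0.6, 7.1]
grip_width: 0.039
gripper_force: 42.4
```

>>> step_arm --commands '[{"hand": 1,"x": 0,"y": 0,"z": 0.5,"roll": 0},{"hand": 1,"x": 0,"y": 0,"z": 0.9,"roll": 0},{"hand": 1,"x": 0,"y": 0,"z": 0.9,"roll": 0},{"hand": 1,"x": 0,"y": -0.2,"z": 0.9,"roll": 0.1},{"hand": 1,"x": -0.1,"y": -0.6,"z": 0,"roll": 0.1},{"hand": 1,"x": -0.2,"y": -0.9,"z": 0,"roll": 0},{"hand": 1,"x": -0.2,"y": -0.9,"z": 0,"roll": 0},{"hand": 1,"x": -0.2,"y": -0.9,"z": 0,"roll": 0}]'

```text
clock: 3.77
tool_pos: [0.6474, -0.0874, 0.0961]
ee_rot: [3.111, 0.433, 0.001]
wrist_force: [-0.0, -0.4, -1.2]
grip_width: 0.0392
gripper_force: 41.6
```

>>> step_arm --commands '[{"hand": 1,"x": -0.2,"y": -0.9,"z": 0,"roll": 0},{"hand": 1,"x": -0.2,"y": -0.9,"z": 0,"roll": 0},{"hand": 1,"x": -0.2,"y": -0.9,"z": 0,"roll": 0},{"hand": 1,"x": -0.2,"y": -0.9,"z": 0,"roll": 0},{"hand": 1,"x": -0.2,"y": -0.9,"z": 0,"roll": 0},{"hand": 1,"x": -0.2,"y": -0.9,"z": 0,"roll": 0},{"hand": 1,"x": -0.2,"y": -0.9,"z": 0,"roll": 0},{"hand": 1,"x": -0.2,"y": -0.9,"z": 0,"roll": 0}]'

```text
clock: 4.43
tool_pos: [0.6073, -0.2678, 0.096]
ee_rot: [3.111, 0.432, 0.001]
wrist_force: [-0.1, 0.5, -0.3]
grip_width: 0.0391
gripper_force: 41.6
```

>>> step_arm --commands '[{"hand": 1,"x": -0.2,"y": -0.9,"z": 0,"roll": 0},{"hand": 1,"x": -0.2,"y": -0.9,"z": 0,"roll": 0},{"hand": 1,"x": -0.2,"y": -0.8,"z": -0.4,"roll": 0},{"hand": 1,"x": 0,"y": -0.5,"z": -0.8,"roll": 0},{"hand": 1,"x": 0,"y": 0,"z": -0.8,"roll": 0},{"hand": 1,"x": 0,"y": 0,"z": -0.6,"roll": 0},{"hand": 1,"x": 0,"y": 0,"z": -0.3,"roll": 0},{"hand": 1,"x": 0,"y": 0,"z": 0,"roll": 0}]'

```text
clock: 5.1
tool_pos: [0.5921, -0.3436, 0.0214]
ee_rot: [-3.11, -0.432, 0.003]
wrist_force: [-0.5, -0.6, 0.1]
grip_width: 0.0389
gripper_force: 41.6
```

>>> step_arm --commands '[{"hand": 1,"x": 0,"y": 0,"z": -0.12,"roll": 0},{"hand": 1,"x": 0,"y": 0,"z": -0.1,"roll": 0},{"hand": 1,"x": 0,"y": 0,"z": 0,"roll": 0}]'

```text
clock: 5.35
tool_pos: [0.593, -0.3442, 0.0177]
ee_rot: [3.111, 0.432, 0.001]
wrist_force: [-0.4, 0.3, -1.2]
grip_width: 0.039
gripper_force: 41.6
```

>>> step_arm --commands '[{"hand": 1,"x": 0,"y": 0,"z": -0.08,"roll": 0},{"hand": 1,"x": 0,"y": 0,"z": -0.04,"roll": 0},{"hand": 1,"x": 0,"y": 0,"z": 0,"roll": 0}]'

```text
clock: 5.6
tool_pos: [0.5931, -0.3444, 0.0158]
ee_rot: [3.111, 0.432, 0.002]
wrist_force: [-2.0, 1.7, 7.0]
grip_width: 0.0387
gripper_force: 42.5
```

Contact, so I release and lift. Next is the small cap at (0.4605, 0.126).

>>> step_arm --commands '[{"hand": -0.2,"x": 0,"y": 0,"z": 0,"roll": 0},{"hand": -0.2,"x": 0,"y": 0,"z": 0,"roll": 0},{"hand": -0.2,"x": 0,"y": 0,"z": 0,"roll": 0},{"hand": -0.2,"x": 0,"y": 0,"z": 0.4,"roll": 0},{"hand": -0.2,"x": 0,"y": 0,"z": 0.8,"roll": 0},{"hand": -0.2,"x": 0,"y": 0,"z": 1,"roll": 0},{"hand": -0.2,"x": 0,"y": 0.5,"z": 1,"roll": 0},{"hand": -0.2,"x": -0.2,"y": 0.9,"z": 0.2,"roll": 0}]'

```text
clock: 6.27
tool_pos: [0.5892, -0.3116, 0.1043]
ee_rot: [3.106, 0.428, 0.009]
wrist_force: [0.9, 0.2, 0.3]
grip_width: 0.0513
gripper_force: 0.0
```

>>> step_arm --commands '[{"hand": -0.2,"x": -0.3,"y": 1,"z": 0,"roll": 0},{"hand": -0.2,"x": -0.3,"y": 1,"z": 0,"roll": 0},{"hand": -0.2,"x": -0.3,"y": 1,"z": 0,"roll": 0},{"hand": -0.2,"x": -0.3,"y": 1,"z": 0,"roll": 0},{"hand": -0.2,"x": -0.3,"y": 1,"z": 0,"roll": 0},{"hand": -0.2,"x": -0.3,"y": 1,"z": 0,"roll": 0},{"hand": -0.2,"x": -0.3,"y": 1,"z": 0,"roll": 0},{"hand": -0.2,"x": -0.3,"y": 1,"z": 0,"roll": 0}]'

```text
clock: 6.93
tool_pos: [0.5274, -0.1081, 0.0998]
ee_rot: [3.111, 0.432, 0.001]
wrist_force: [0.4, 0.7, -0.4]
grip_width: 0.051
gripper_force: 0.0
```

>>> step_arm --commands '[{"hand": -0.2,"x": -0.3,"y": 1,"z": 0,"roll": 0},{"hand": -0.2,"x": -0.3,"y": 1,"z": 0,"roll": 0},{"hand": -0.2,"x": -0.3,"y": 1,"z": 0,"roll": 0},{"hand": -0.2,"x": -0.3,"y": 1,"z": 0,"roll": 0},{"hand": -0.2,"x": -0.3,"y": 1,"z": 0,"roll": 0},{"hand": -0.2,"x": -0.3,"y": 1,"z": 0,"roll": 0},{"hand": -0.2,"x": -0.3,"y": 1,"z": 0,"roll": 0},{"hand": -0.2,"x": -0.3,"y": 1,"z": 0,"roll": 0}]'

```text
clock: 7.6
tool_pos: [0.4674, 0.092, 0.0999]
ee_rot: [3.112, 0.432, 0.002]
wrist_force: [0.4, -0.9, 0.8]
grip_width: 0.0517
gripper_force: 0.0
```

>>> step_arm --commands '[{"hand": -0.2,"x": -0.1,"y": 0.7,"z": 0,"roll": 0},{"hand": -0.2,"x": -0.1,"y": 0.5,"z": 0,"roll": 0},{"hand": -0.2,"x": 0,"y": 0,"z": 0,"roll": 0}]'

```text
clock: 7.85
tool_pos: [0.4623, 0.1226, 0.0998]
ee_rot: [-3.111, -0.436, -0.001]
wrist_force: [-0.4, 0.5, 0.4]
grip_width: 0.0512
gripper_force: 0.0
```

```bash
python3 - <<'E'
from h import *
s=ctrl.sense(); print(s['tool_pos'],s['clock'])
p,d=save('scene','s1'); c=imaging.calibration('wrist'); w,_=save('wrist','w1')
cv2.imwrite('pics/s1b.png',np.vstack([p,w])[:,:,::-1][::1] if 0 else np.hstack([cv2.resize(p[110:300,110:460],(400,217)),cv2.resize(w,(400,300))[:217]])[:,:,::-1] if 0 else np.vstack([cv2.resize(p[110:300],(553,205*1)),cv2.resize(w,(553,390))])[:,:,::-1])
E
```

```text
[0.46234315 0.12264433 0.09975326] 7.85
```

View pics/s1b.png

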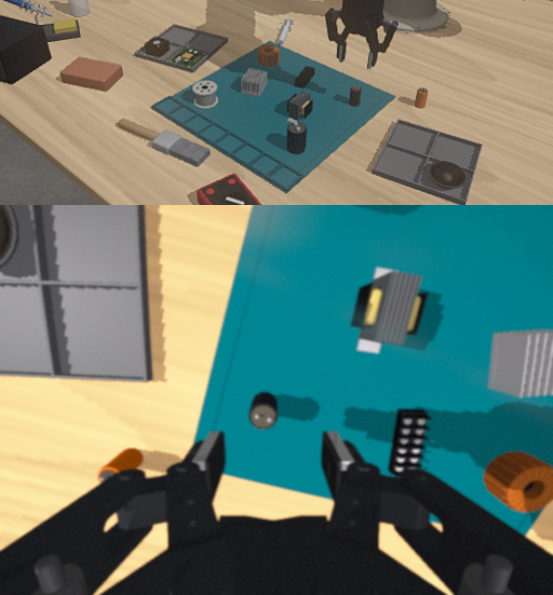

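The fan sits in its tray (153,45 in the scene strip), and the small cap is between and below the open fingers. Descending.

>>> step_arm --commands '[{"hand": -0.2,"x": -0.07,"y": 0.14,"z": -0.8,"roll": 0},{"hand": -0.2,"x": 0,"y": 0,"z": -0.9,"roll": 0},{"hand": -0.2,"x": 0,"y": 0,"z": -0.8,"roll": 0},{"hand": -0.2,"x": 0,"y": 0,"z": -0.5,"roll": 0},{"hand": -0.2,"x": 0,"y": 0,"z": -0.3,"roll": 0},{"hand": -0.2,"x": 0,"y": 0,"z": 0,"roll": 0}]'

```text
clock: 8.45
tool_pos: [0.4606, 0.1235, 0.0156]
ee_rot: [-3.112, -0.43, 0.003]
wrist_force: [0.8, 0.1, 0.3]
grip_width: 0.0512
gripper_force: 0.0
```

>>> step_arm --commands '[{"hand": 0.3,"x": 0,"y": 0,"z": 0,"roll": 0},{"hand": 1,"x": 0,"y": 0,"z": 0,"roll": 0},{"hand": 1,"x": 0,"y": 0,"z": 0,"roll": 0},{"hand": 1,"x": 0,"y": 0,"z": 0,"roll": 0},{"hand": 1,"x": 0,"y": 0,"z": 0,"roll": 0},{"hand": 1,"x": 0,"y": 0,"z": 0,"roll": 0},{"hand": 1,"x": 0,"y": 0,"z": 0,"roll": 0}]' --force 30

```text
clock: 9.03
tool_pos: [0.4617, 0.1242, 0.0175]
ee_rot: [3.111, 0.432, 0.003]
wrist_force: [-1.0, -2.1, 5.5]
grip_width: 0.021
gripper_force: 29.4
```

>>> step_arm --commands '[{"hand": 1,"x": 0,"y": 0,"z": 0.5,"roll": 0},{"hand": 1,"x": 0,"y": 0,"z": 0.9,"roll": 0},{"hand": 1,"x": 0,"y": 0,"z": 0.9,"roll": 0},{"hand": 1,"x": 0,"y": -0.3,"z": 0.9,"roll": 0},{"hand": 1,"x": 0,"y": -0.7,"z": 0.2,"roll": 0},{"hand": 1,"x": 0.1,"y": -1,"z": 0,"roll": 0},{"hand": 1,"x": 0.1,"y": -1,"z": 0,"roll": 0},{"hand": 1,"x": 0.1,"y": -1,"z": 0,"roll": 0}]'

```text
clock: 9.7
tool_pos: [0.4685, 0.0234, 0.1021]
ee_rot: [3.111, 0.433, 0.002]
wrist_force: [0.3, -0.2, -0.4]
grip_width: 0.021
gripper_force: 29.4
```

>>> step_arm --commands '[{"hand": 1,"x": 0.1,"y": -1,"z": 0,"roll": 0},{"hand": 1,"x": 0.1,"y": -1,"z": 0,"roll": 0},{"hand": 1,"x": 0.1,"y": -1,"z": 0,"roll": 0},{"hand": 1,"x": 0.1,"y": -1,"z": 0,"roll": 0},{"hand": 1,"x": 0.1,"y": -1,"z": 0,"roll": 0},{"hand": 1,"x": 0.1,"y": -1,"z": 0,"roll": 0},{"hand": 1,"x": 0.1,"y": -1,"z": 0,"roll": 0},{"hand": 1,"x": 0.1,"y": -1,"z": 0,"roll": 0}]'

```text
clock: 10.37
tool_pos: [0.4884, -0.1769, 0.1019]
ee_rot: [3.112, 0.432, 0.001]
wrist_force: [-0.4, -0.0, 0.4]
grip_width: 0.0208
gripper_force: 29.4
```

>>> step_arm --commands '[{"hand": 1,"x": 0.1,"y": -1,"z": 0,"roll": 0},{"hand": 1,"x": 0.1,"y": -1,"z": 0,"roll": 0},{"hand": 1,"x": 0,"y": -1,"z": 0,"roll": 0},{"hand": 1,"x": 0,"y": -1,"z": 0,"roll": 0},{"hand": 1,"x": 0,"y": -0.6,"z": 0,"roll": 0},{"hand": 1,"x": 0,"y": 0,"z": 0,"roll": 0}]'

```text
clock: 10.87
tool_pos: [0.4932, -0.2931, 0.1017]
ee_rot: [3.111, 0.428, 0.001]
wrist_force: [0.9, -0.1, -0.7]
grip_width: 0.021
gripper_force: 29.4
```

>>> step_arm --commands '[{"hand": 1,"x": 0,"y": 0.05,"z": -0.8,"roll": 0},{"hand": 1,"x": 0,"y": 0,"z": -0.9,"roll": 0},{"hand": 1,"x": 0,"y": 0,"z": -0.8,"roll": 0},{"hand": 1,"x": 0,"y": 0,"z": -0.5,"roll": 0},{"hand": 1,"x": 0,"y": 0,"z": -0.3,"roll": 0},{"hand": 1,"x": 0,"y": 0,"z": -0.08,"roll": 0},{"hand": 1,"x": 0,"y": 0,"z": 0,"roll": 0}]'

```text
clock: 11.45
tool_pos: [0.4936, -0.2887, 0.0173]
ee_rot: [-3.111, -0.433, 0.0]
wrist_force: [-0.0, 0.3, -0.2]
grip_width: 0.021
gripper_force: 29.4
```

>>> step_arm --commands '[{"hand": 1,"x": 0,"y": 0,"z": -0.05,"roll": 0},{"hand": 1,"x": 0,"y": 0,"z": -0.03,"roll": 0},{"hand": 1,"x": 0,"y": 0,"z": 0,"roll": 0}]'

```text
clock: 11.7
tool_pos: [0.494, -0.2893, 0.0166]
ee_rot: [3.111, 0.432, 0.002]
wrist_force: [-1.9, 2.3, 8.3]
grip_width: 0.0209
gripper_force: 30.3
```

>>> step_arm --commands '[{"hand": 0.1,"x": 0,"y": 0,"z": 0,"roll": 0},{"hand": 0.1,"x": 0,"y": 0,"z": 0,"roll": 0},{"hand": 0.1,"x": 0,"y": 0,"z": 0,"roll": 0},{"hand": 0.1,"x": 0,"y": 0,"z": 0.5,"roll": 0},{"hand": 0.1,"x": 0,"y": 0,"z": 1,"roll": 0},{"hand": 0.1,"x": 0,"y": 0,"z": 1,"roll": 0},{"hand": -0.2,"x": 0,"y": 0.4,"z": 0.9,"roll": 0},{"hand": -0.7,"x": -0.2,"y": 0.9,"z": 0,"roll": 0}]'

```text
clock: 12.37
tool_pos: [0.4905, -0.2597, 0.1054]
ee_rot: [3.105, 0.428, 0.01]
wrist_force: [1.1, 0.5, -0.5]
grip_width: 0.0613
gripper_force: 0.0
```

>>> step_arm --commands '[{"hand": -0.7,"x": -0.3,"y": 1,"z": 0,"roll": 0},{"hand": -0.7,"x": -0.3,"y": 1,"z": 0,"roll": 0},{"hand": -0.7,"x": -0.3,"y": 1,"z": 0,"roll": 0},{"hand": -0.7,"x": -0.3,"y": 1,"z": 0,"roll": 0},{"hand": -0.7,"x": -0.26,"y": 1,"z": 0,"roll": 0},{"hand": -0.7,"x": 0,"y": 0.5,"z": 0,"roll": 0},{"hand": -0.7,"x": 0,"y": 0,"z": 0,"roll": 0}]'

```text
clock: 12.95
tool_pos: [0.4521, -0.1177, 0.1009]
ee_rot: [3.111, 0.435, 0.001]
wrist_force: [-0.5, 0.1, 0.4]
grip_width: 0.0723
gripper_force: 0.0
```

>>> step_arm --commands '[{"hand": -0.7,"x": 0,"y": 0,"z": -0.8,"roll": 0},{"hand": -0.7,"x": 0,"y": 0,"z": -1,"roll": 0},{"hand": -0.7,"x": 0,"y": 0,"z": -0.9,"roll": 0},{"hand": -0.7,"x": 0,"y": 0,"z": -0.6,"roll": 0},{"hand": -0.7,"x": 0,"y": 0,"z": -0.36,"roll": 0},{"hand": -0.7,"x": 0,"y": 0,"z": 0,"roll": 0}]'

```text
clock: 13.45
tool_pos: [0.4518, -0.12, 0.0074]
ee_rot: [-3.111, -0.431, 0.003]
wrist_force: [-0.8, 0.0, 0.7]
grip_width: 0.0729
gripper_force: 0.0
```

>>> step_arm --commands '[{"hand": 0,"x": 0,"y": 0,"z": 0,"roll": 0},{"hand": 1,"x": 0,"y": 0,"z": 0,"roll": 0},{"hand": 1,"x": 0,"y": 0,"z": 0,"roll": 0},{"hand": 1,"x": 0,"y": 0,"z": 0,"roll": 0},{"hand": 1,"x": 0,"y": 0,"z": 0,"roll": 0},{"hand": 1,"x": 0,"y": 0,"z": 0,"roll": 0}]' --force 60

```text
clock: 13.95
tool_pos: [0.4527, -0.1199, 0.0099]
ee_rot: [3.11, 0.432, 0.003]
wrist_force: [-1.7, 1.0, 6.2]
grip_width: 0.0501
gripper_force: 62.9
```

>>> step_arm --commands '[{"hand": 1,"x": 0,"y": 0,"z": 0.4,"roll": 0},{"hand": 1,"x": 0,"y": 0,"z": 0.8,"roll": 0},{"hand": 1,"x": 0,"y": 0,"z": 1,"roll": 0},{"hand": 1,"x": 0,"y": 0.3,"z": 1,"roll": 0.2},{"hand": 1,"x": 0,"y": 0.6,"z": 0.4,"roll": 0.4},{"hand": 1,"x": 0.1,"y": 0.9,"z": 0,"roll": 0.4},{"hand": 1,"x": 0.1,"y": 1,"z": 0,"roll": 0.5},{"hand": 1,"x": 0.1,"y": 1,"z": 0,"roll": 0.5}]'

```text
clock: 14.62
tool_pos: [0.4596, -0.0236, 0.0998]
ee_rot: [3.036, 0.804, 0.002]
wrist_force: [0.2, 0.2, -3.2]
grip_width: 0.0501
gripper_force: 63.0
```

>>> step_arm --commands '[{"hand": 1,"x": 0.1,"y": 1,"z": 0,"roll": 0.5},{"hand": 1,"x": 0.1,"y": 1,"z": 0,"roll": 0.5},{"hand": 1,"x": 0.1,"y": 1,"z": 0,"roll": 0.5},{"hand": 1,"x": 0.1,"y": 1,"z": 0,"roll": 0.5},{"hand": 1,"x": 0.1,"y": 1,"z": 0,"roll": 0.5},{"hand": 1,"x": 0.1,"y": 1,"z": 0,"roll": 0.5},{"hand": 1,"x": 0.1,"y": 1,"z": 0,"roll": 0.5},{"hand": 1,"x": 0.1,"y": 1,"z": 0,"roll": 0.5}]'

```text
clock: 15.28
tool_pos: [0.4795, 0.1769, 0.0996]
ee_rot: [2.757, 1.504, 0.001]
wrist_force: [1.2, -0.7, -2.8]
grip_width: 0.0501
gripper_force: 62.9
```

>>> step_arm --commands '[{"hand": 1,"x": 0.1,"y": 1,"z": 0,"roll": 0},{"hand": 1,"x": 0,"y": 1,"z": 0,"roll": 0},{"hand": 1,"x": 0,"y": 1,"z": 0,"roll": 0},{"hand": 1,"x": 0,"y": 0.6,"z": 0,"roll": 0},{"hand": 1,"x": 0,"y": 0.3,"z": 0,"roll": 0},{"hand": 1,"x": 0,"y": 0,"z": 0,"roll": 0}]'

```text
clock: 15.78
tool_pos: [0.4818, 0.274, 0.0991]
ee_rot: [2.759, 1.503, 0.001]
wrist_force: [-0.0, -0.7, -3.6]
grip_width: 0.0506
gripper_force: 63.0
```

>>> step_arm --commands '[{"hand": 1,"x": 0,"y": 0,"z": -0.8,"roll": 0},{"hand": 1,"x": 0,"y": 0,"z": -0.9,"roll": 0},{"hand": 1,"x": 0,"y": 0,"z": -0.8,"roll": 0},{"hand": 1,"x": 0,"y": 0,"z": -0.6,"roll": 0},{"hand": 1,"x": 0,"y": 0,"z": -0.3,"roll": 0},{"hand": 1,"x": 0,"y": 0,"z": -0.1,"roll": 0},{"hand": 1,"x": 0,"y": 0,"z": 0,"roll": 0}]'

```text
clock: 16.37
tool_pos: [0.4822, 0.2726, 0.0113]
ee_rot: [2.761, 1.499, -0.0]
wrist_force: [0.3, -0.8, -2.5]
grip_width: 0.0501
gripper_force: 63.0
```

>>> step_arm --commands '[{"hand": 1,"x": 0,"y": 0,"z": -0.06,"roll": 0},{"hand": 1,"x": 0,"y": 0,"z": -0.06,"roll": 0},{"hand": 1,"x": 0,"y": 0,"z": 0,"roll": 0}]'

```text
clock: 16.62
tool_pos: [0.4826, 0.2731, 0.0089]
ee_rot: [2.76, 1.5, 0.003]
wrist_force: [1.3, -0.8, -0.3]
grip_width: 0.0503
gripper_force: 63.4
```

>>> step_arm --commands '[{"hand": 0,"x": 0,"y": 0,"z": -0.02,"roll": 0},{"hand": -0.5,"x": 0,"y": 0,"z": 0,"roll": 0},{"hand": -0.5,"x": 0,"y": 0,"z": 0,"roll": 0},{"hand": -0.5,"x": 0,"y": 0,"z": 0.4,"roll": 0},{"hand": -0.5,"x": 0,"y": 0,"z": 0.9,"roll": 0},{"hand": -0.5,"x": 0,"y": 0,"z": 1,"roll": 0},{"hand": -0.5,"x": 0,"y": -0.3,"z": 1,"roll": 0},{"hand": -0.5,"x": 0.1,"y": -0.7,"z": 0.4,"roll": -0.2}]'

```text
clock: 17.28
tool_pos: [0.4853, 0.2494, 0.1041]
ee_rot: [2.776, 1.47, 0.008]
wrist_force: [0.3, 0.3, 0.1]
grip_width: 0.0642
gripper_force: 0.0
```

>>> step_arm --commands '[{"hand": -0.5,"x": 0.2,"y": -1,"z": 0,"roll": -0.5},{"hand": -0.5,"x": 0.2,"y": -1,"z": 0,"roll": -0.5},{"hand": -0.5,"x": 0.3,"y": -1,"z": 0,"roll": -0.5},{"hand": -0.5,"x": 0.3,"y": -1,"z": 0,"roll": -0.5},{"hand": -0.5,"x": 0.3,"y": -1,"z": 0,"roll": -0.5},{"hand": -0.5,"x": 0.3,"y": -1,"z": 0,"roll": -0.5},{"hand": -0.5,"x": 0.3,"y": -1,"z": 0,"roll": -0.5},{"hand": -0.5,"x": 0.3,"y": -1,"z": 0,"roll": -0.5}]'

```text
clock: 17.95
tool_pos: [0.5398, 0.0469, 0.1009]
ee_rot: [3.048, 0.76, 0.001]
wrist_force: [-0.1, 0.6, -0.2]
grip_width: 0.0644
gripper_force: 0.0
```

>>> step_arm --commands '[{"hand": -0.5,"x": 0.3,"y": -1,"z": 0,"roll": -0.5},{"hand": -0.5,"x": 0.3,"y": -1,"z": 0,"roll": -0.5},{"hand": -0.5,"x": 0.1,"y": -1,"z": 0,"roll": 0},{"hand": -0.5,"x": 0,"y": -0.7,"z": 0,"roll": 0},{"hand": -0.5,"x": 0,"y": 0,"z": 0,"roll": 0},{"hand": -0.5,"x": 0,"y": 0,"z": 0,"roll": 0}]'

```text
clock: 18.45
tool_pos: [0.557, -0.0448, 0.1006]
ee_rot: [-3.088, -0.578, -0.001]
wrist_force: [-0.1, 0.7, 0.1]
grip_width: 0.0639
gripper_force: 0.0
```

```bash
python3 - <<'E'
from h import *
w,_=save('wrist','w2'); p,_=save('scene','s2')
cv2.imwrite('pics/s2b.png',np.vstack([cv2.resize(p[110:300],(553,205)),cv2.resize(w,(553,390))])[:,:,::-1])
E
```

View pics/s2b.png

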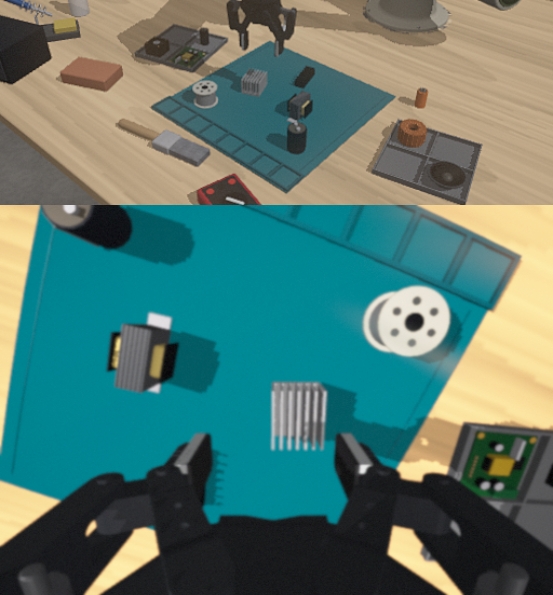

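The toroid, small cap and fan stand in their compartments. The heat sink fins are parallel to the fingers, and it sits about 24 mm to the right. Correcting sideways and going down.

>>> step_arm --commands '[{"hand": -0.5,"x": 0.04,"y": -0.6,"z": 0,"roll": 0},{"hand": -0.5,"x": 0,"y": -0.37,"z": -0.3,"roll": 0},{"hand": -0.5,"x": 0,"y": 0,"z": -0.8,"roll": 0},{"hand": -0.5,"x": 0,"y": 0,"z": -0.9,"roll": 0},{"hand": -0.5,"x": 0,"y": 0,"z": -0.8,"roll": 0},{"hand": -0.5,"x": 0,"y": 0,"z": -0.5,"roll": 0},{"hand": -0.5,"x": 0,"y": 0,"z": -0.3,"roll": 0},{"hand": -0.5,"x": 0,"y": 0,"z": 0,"roll": 0}]'

```text
clock: 19.22
tool_pos: [0.5571, -0.068, 0.0084]
ee_rot: [-3.086, -0.581, 0.004]
wrist_force: [0.1, -0.2, 0.5]
grip_width: 0.0641
gripper_force: 0.0
```

>>> step_arm --commands '[{"hand": 0.1,"x": 0,"y": 0,"z": 0,"roll": 0},{"hand": 1,"x": 0,"y": 0,"z": 0,"roll": 0},{"hand": 1,"x": 0,"y": 0,"z": 0,"roll": 0},{"hand": 1,"x": 0,"y": 0,"z": 0,"roll": 0},{"hand": 1,"x": 0,"y": 0,"z": 0,"roll": 0},{"hand": 1,"x": 0,"y": 0,"z": 0,"roll": 0}]' --force 40

```text
clock: 19.72
tool_pos: [0.5586, -0.0688, 0.0111]
ee_rot: [3.087, 0.581, 0.003]
wrist_force: [0.3, 1.1, 6.9]
grip_width: 0.0395
gripper_force: 42.4
```

>>> step_arm --commands '[{"hand": 1,"x": 0,"y": 0,"z": 0.4,"roll": 0},{"hand": 1,"x": 0,"y": 0,"z": 0.9,"roll": 0},{"hand": 1,"x": 0,"y": 0,"z": 1,"roll": 0},{"hand": 1,"x": 0,"y": 0.3,"z": 1,"roll": 0},{"hand": 1,"x": 0,"y": 0.7,"z": 0.4,"roll": -0.2},{"hand": 1,"x": 0,"y": 1,"z": 0,"roll": -0.2},{"hand": 1,"x": 0,"y": 1,"z": 0,"roll": -0.2},{"hand": 1,"x": 0,"y": 1,"z": 0,"roll": -0.2}]'

```text
clock: 20.38
tool_pos: [0.5578, 0.0322, 0.1034]
ee_rot: [3.112, 0.429, 0.001]
wrist_force: [0.7, -0.0, -1.0]
grip_width: 0.0392
gripper_force: 41.5
```

>>> step_arm --commands '[{"hand": 1,"x": 0,"y": 1,"z": 0,"roll": -0.2},{"hand": 1,"x": 0,"y": 1,"z": 0,"roll": -0.2},{"hand": 1,"x": 0,"y": 1,"z": 0,"roll": -0.1},{"hand": 1,"x": 0,"y": 1,"z": 0,"roll": 0},{"hand": 1,"x": 0,"y": 1,"z": 0,"roll": 0},{"hand": 1,"x": 0,"y": 1,"z": 0,"roll": 0},{"hand": 1,"x": 0,"y": 1,"z": 0,"roll": 0},{"hand": 1,"x": 0,"y": 1,"z": 0,"roll": 0}]'

```text
clock: 21.05
tool_pos: [0.5577, 0.2325, 0.1032]
ee_rot: [3.123, 0.338, 0.0]
wrist_force: [0.8, -0.1, -0.9]
grip_width: 0.0395
gripper_force: 41.5
```

>>> step_arm --commands '[{"hand": 1,"x": 0,"y": 1,"z": 0,"roll": 0},{"hand": 1,"x": 0,"y": 0.8,"z": 0,"roll": 0},{"hand": 1,"x": 0,"y": 0.5,"z": 0,"roll": 0},{"hand": 1,"x": 0,"y": 0,"z": 0,"roll": 0},{"hand": 1,"x": 0,"y": 0,"z": 0,"roll": 0}]'

```text
clock: 21.47
tool_pos: [0.5578, 0.2886, 0.1026]
ee_rot: [3.123, 0.339, -0.0]
wrist_force: [0.2, -1.2, -0.2]
grip_width: 0.0389
gripper_force: 41.5
```

>>> step_arm --commands '[{"hand": 1,"x": 0.1,"y": 0.1,"z": -0.8,"roll": 0},{"hand": 1,"x": 0,"y": 0,"z": -0.9,"roll": 0},{"hand": 1,"x": 0,"y": 0,"z": -0.9,"roll": 0},{"hand": 1,"x": 0,"y": 0,"z": -0.6,"roll": 0},{"hand": 1,"x": 0,"y": 0,"z": -0.3,"roll": 0},{"hand": 1,"x": 0,"y": 0,"z": -0.1,"roll": 0},{"hand": 1,"x": 0,"y": 0,"z": 0,"roll": 0}]'

```text
clock: 22.05
tool_pos: [0.5608, 0.2906, 0.0128]
ee_rot: [3.123, 0.337, -0.0]
wrist_force: [0.0, 0.3, -0.8]
grip_width: 0.0393
gripper_force: 41.6
```

>>> step_arm --commands '[{"hand": 1,"x": 0,"y": 0,"z": -0.04,"roll": 0},{"hand": 1,"x": 0,"y": 0,"z": 0,"roll": 0}]'

```text
clock: 22.22
tool_pos: [0.561, 0.2913, 0.0126]
ee_rot: [-3.123, -0.338, -0.003]
wrist_force: [0.2, -0.0, -0.5]
grip_width: 0.0394
gripper_force: 41.6
```

>>> step_arm --commands '[{"hand": 1,"x": 0,"y": 0,"z": -0.06,"roll": 0},{"hand": 1,"x": 0,"y": 0,"z": -0.04,"roll": 0},{"hand": 1,"x": 0,"y": 0,"z": 0,"roll": 0}]'

```text
clock: 22.47
tool_pos: [0.5608, 0.2914, 0.0101]
ee_rot: [-3.123, -0.339, -0.002]
wrist_force: [-2.3, -1.2, 4.8]
grip_width: 0.0393
gripper_force: 42.3
```

>>> step_arm --commands '[{"hand": -0.1,"x": 0,"y": 0,"z": 0,"roll": 0},{"hand": -0.1,"x": 0,"y": 0,"z": 0,"roll": 0},{"hand": -0.1,"x": 0,"y": 0,"z": 0,"roll": 0},{"hand": -0.1,"x": 0,"y": 0,"z": 0.4,"roll": 0},{"hand": -0.1,"x": 0,"y": 0,"z": 0.9,"roll": 0},{"hand": -0.1,"x": 0,"y": 0,"z": 1,"roll": 0},{"hand": -0.3,"x": 0,"y": -0.3,"z": 1,"roll": 0},{"hand": -0.3,"x": 0.3,"y": -0.8,"z": 0.8,"roll": 0}]'

```text
clock: 23.13
tool_pos: [0.5673, 0.2655, 0.1143]
ee_rot: [-3.122, -0.343, -0.003]
wrist_force: [0.4, -0.6, 0.6]
grip_width: 0.0557
gripper_force: 0.0
```

>>> step_arm --commands '[{"hand": -0.3,"x": 0.5,"y": -1,"z": 0,"roll": 0},{"hand": -0.3,"x": 0.6,"y": -1,"z": 0,"roll": 0},{"hand": -0.3,"x": 0.6,"y": -1,"z": 0,"roll": 0},{"hand": -0.3,"x": 0.6,"y": -1,"z": 0,"roll": 0},{"hand": -0.3,"x": 0.6,"y": -1,"z": 0,"roll": 0},{"hand": -0.3,"x": 0.3,"y": -0.7,"z": 0,"roll": 0},{"hand": -0.3,"x": 0,"y": 0,"z": 0,"roll": 0},{"hand": -0.3,"x": 0,"y": 0,"z": 0,"roll": 0}]'

```text
clock: 23.8
tool_pos: [0.6481, 0.1207, 0.112]
ee_rot: [-3.123, -0.336, -0.0]
wrist_force: [-0.4, 1.2, 0.3]
grip_width: 0.0554
gripper_force: 0.0
```

```bash
python3 - <<'E'
from h import *
w,_=save('wrist','w3'); p,_=save('scene','s3')
cv2.imwrite('pics/s3b.png',np.vstack([cv2.resize(p[110:300],(553,205)),cv2.resize(w,(553,390))])[:,:,::-1])
E
```

```text
(no output)
```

View pics/s3b.png

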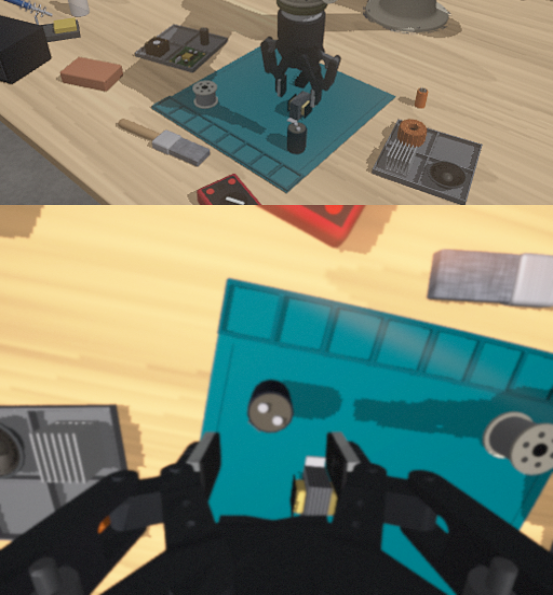

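The heat sink is in the tray, and the big cap (270,410) is centred between the fingers. Descending.

>>> step_arm --commands '[{"hand": -0.3,"x": 0,"y": 0,"z": -0.8,"roll": 0},{"hand": -0.3,"x": 0,"y": 0,"z": -0.9,"roll": 0},{"hand": -0.3,"x": 0,"y": 0,"z": -0.9,"roll": 0},{"hand": -0.3,"x": 0,"y": 0,"z": -0.7,"roll": 0},{"hand": -0.3,"x": 0,"y": 0,"z": -0.4,"roll": 0},{"hand": -0.3,"x": 0,"y": 0,"z": 0,"roll": 0}]'

```text
clock: 24.4
tool_pos: [0.6465, 0.1223, 0.0171]
ee_rot: [-3.123, -0.34, 0.006]
wrist_force: [-0.1, 0.1, -0.2]
grip_width: 0.0555
gripper_force: 0.0
```

>>> step_arm --commands '[{"hand": 0.1,"x": 0,"y": 0,"z": 0,"roll": 0},{"hand": 1,"x": 0,"y": 0,"z": 0,"roll": 0},{"hand": 1,"x": 0,"y": 0,"z": 0,"roll": 0},{"hand": 1,"x": 0,"y": 0,"z": 0,"roll": 0},{"hand": 1,"x": 0,"y": 0,"z": 0,"roll": 0},{"hand": 1,"x": 0,"y": 0,"z": 0,"roll": 0}]' --force 40

```text
clock: 24.9
tool_pos: [0.6487, 0.1216, 0.0206]
ee_rot: [-3.123, -0.338, -0.004]
wrist_force: [-0.3, 1.5, 6.8]
grip_width: 0.034
gripper_force: 40.1
```

>>> step_arm --commands '[{"hand": 1,"x": 0,"y": 0,"z": 0.4,"roll": 0},{"hand": 1,"x": 0,"y": 0,"z": 0.9,"roll": 0},{"hand": 1,"x": 0,"y": 0,"z": 1,"roll": 0},{"hand": 1,"x": -0.2,"y": 0.3,"z": 1,"roll": 0},{"hand": 1,"x": -0.5,"y": 0.7,"z": 0.6,"roll": 0},{"hand": 1,"x": -0.8,"y": 1,"z": 0,"roll": 0},{"hand": 1,"x": -0.8,"y": 1,"z": 0,"roll": 0},{"hand": 1,"x": -0.8,"y": 1,"z": 0,"roll": 0}]'

```text
clock: 25.57
tool_pos: [0.5695, 0.222, 0.1174]
ee_rot: [3.123, 0.337, 0.001]
wrist_force: [0.6, 0.3, -1.1]
grip_width: 0.0341
gripper_force: 39.9
```

>>> step_arm --commands '[{"hand": 1,"x": -0.8,"y": 1,"z": 0,"roll": 0},{"hand": 1,"x": -0.8,"y": 1,"z": 0,"roll": 0},{"hand": 1,"x": -0.8,"y": 1,"z": 0,"roll": 0},{"hand": 1,"x": -0.8,"y": 1,"z": 0,"roll": 0},{"hand": 1,"x": -0.7,"y": 0.8,"z": 0,"roll": 0},{"hand": 1,"x": -0.3,"y": 0.4,"z": 0,"roll": 0},{"hand": 1,"x": 0,"y": 0,"z": 0,"roll": 0},{"hand": 1,"x": 0,"y": 0,"z": 0,"roll": 0}]'

```text
clock: 26.23
tool_pos: [0.4657, 0.3512, 0.117]
ee_rot: [3.123, 0.339, 0.001]
wrist_force: [-0.2, -0.5, -0.3]
grip_width: 0.0334
gripper_force: 40.0
```

Down by 94 mm, then gently to contact at about 0.0196.

>>> step_arm --commands '[{"hand": 1,"x": 0,"y": 0,"z": -0.8,"roll": 0},{"hand": 1,"x": 0,"y": 0,"z": -0.9,"roll": 0},{"hand": 1,"x": 0,"y": 0,"z": -0.9,"roll": 0},{"hand": 1,"x": 0,"y": 0,"z": -0.7,"roll": 0},{"hand": 1,"x": 0,"y": 0,"z": -0.4,"roll": 0},{"hand": 1,"x": 0,"y": 0,"z": -0.08,"roll": 0},{"hand": 1,"x": 0,"y": 0,"z": 0,"roll": 0}]'

```text
clock: 26.82
tool_pos: [0.4661, 0.3507, 0.0221]
ee_rot: [3.123, 0.337, -0.0]
wrist_force: [0.7, 0.2, -0.5]
grip_width: 0.034
gripper_force: 40.0
```

>>> step_arm --commands '[{"hand": 1,"x": 0,"y": 0,"z": -0.06,"roll": 0},{"hand": 1,"x": 0,"y": 0,"z": 0,"roll": 0},{"hand": 1,"x": 0,"y": 0,"z": 0,"roll": 0}]'

```text
clock: 27.07
tool_pos: [0.4659, 0.3515, 0.0214]
ee_rot: [-3.123, -0.338, -0.002]
wrist_force: [-0.1, 0.6, -0.6]
grip_width: 0.0341
gripper_force: 40.0
```

>>> step_arm --commands '[{"hand": 1,"x": 0,"y": 0,"z": -0.06,"roll": 0},{"hand": 1,"x": 0,"y": 0,"z": -0.04,"roll": 0},{"hand": 1,"x": 0,"y": 0,"z": 0,"roll": 0}]'

```text
clock: 27.32
tool_pos: [0.4659, 0.3516, 0.0196]
ee_rot: [-3.123, -0.339, -0.003]
wrist_force: [-2.5, -1.4, 10.0]
grip_width: 0.0344
gripper_force: 41.2
```

>>> step_arm --commands '[{"hand": 0,"x": 0,"y": 0,"z": 0,"roll": 0},{"hand": -0.1,"x": 0,"y": 0,"z": 0,"roll": 0},{"hand": -0.1,"x": 0,"y": 0,"z": 0,"roll": 0},{"hand": -0.1,"x": 0,"y": 0,"z": 0.4,"roll": 0},{"hand": -0.1,"x": 0,"y": 0,"z": 0.9,"roll": 0},{"hand": -0.1,"x": 0,"y": 0,"z": 1,"roll": 0},{"hand": -0.1,"x": 0,"y": 0,"z": 1,"roll": 0},{"hand": -0.1,"x": 0,"y": 0,"z": 0.6,"roll": 0}]'

```text
clock: 27.98
tool_pos: [0.4662, 0.3517, 0.1189]
ee_rot: [-3.122, -0.338, -0.005]
wrist_force: [-0.3, -0.7, 0.7]
grip_width: 0.0469
gripper_force: 0.0
```

>>> step_arm --commands '[{"hand": -0.1,"x": -0.5,"y": -1,"z": 0.4,"roll": 0},{"hand": -0.1,"x": -0.5,"y": -1,"z": 0.4,"roll": 0},{"hand": -0.1,"x": -0.5,"y": -1,"z": 0.4,"roll": 0},{"hand": -0.1,"x": -0.5,"y": -1,"z": 0.4,"roll": 0},{"hand": -0.1,"x": 0,"y": -1,"z": 0.4,"roll": 0},{"hand": -0.1,"x": 0,"y": -1,"z": 0,"roll": 0},{"hand": -0.1,"x": 0,"y": -1,"z": 0,"roll": 0},{"hand": -0.1,"x": 0,"y": 0,"z": 0,"roll": 0}]'

```text
clock: 28.65
tool_pos: [0.4155, 0.1735, 0.1664]
ee_rot: [3.123, 0.334, 0.001]
wrist_force: [0.0, 0.7, -0.4]
grip_width: 0.047
gripper_force: 0.0
```

```bash
python3 - <<'E'
from h import *
p,d=save('top','t9'); q,_=save('scene','s9')
v,u=np.mgrid[0:384,0:512]; W=world('top',u,v,d)
for nm,c,y,R in (('spk',(.513,.322),12.2,{'tor':(-1,-1),'hs':(1,-1),'big':(-1,1)}),('chg',(.543,-.318),15.9,{'fan':(1,-1),'small':(-1,1),'none':(-1,-1)})):
    a=np.radians(y); X=W[...,:2]-c; lx=X@[np.cos(a),np.sin(a)]; ly=X@[-np.sin(a),np.cos(a)]
    for k,(sx,sy) in R.items():
        m=(np.abs(lx-sx*.0395)<.034)&(np.abs(ly-sy*.0395)<.034)&(W[...,2]>.016)&(d>0)
        if m.sum()>3: h=np.percentile(W[...,2][m],80); m&=W[...,2]>h-.006; print(nm,k,m.sum(),lx[m].mean().round(4),ly[m].mean().round(4),'top',h.round(4),'std',W[...,2][m].std().round(4))
        else: print(nm,k,'empty')
t=p[150:265,70:440]; t=cv2.resize(t,(553,172),interpolation=cv2.INTER_CUBIC)
cv2.imwrite('pics/f9.png',np.vstack([t,cv2.resize(q,(553,415))])[:,:,::-1])
E
```

```text
spk tor 273 -0.0365 -0.0461 top 0.0351 std 0.0019
spk hs 204 0.0406 -0.0414 top 0.037 std 0.0026
spk big 141 -0.0366 0.0346 top 0.0535 std 0.0023
chg fan 163 0.0432 -0.0402 top 0.0307 std 0.0024
chg small 78 -0.0402 0.0394 top 0.0441 std 0.002
chg none empty
```

View pics/f9.png

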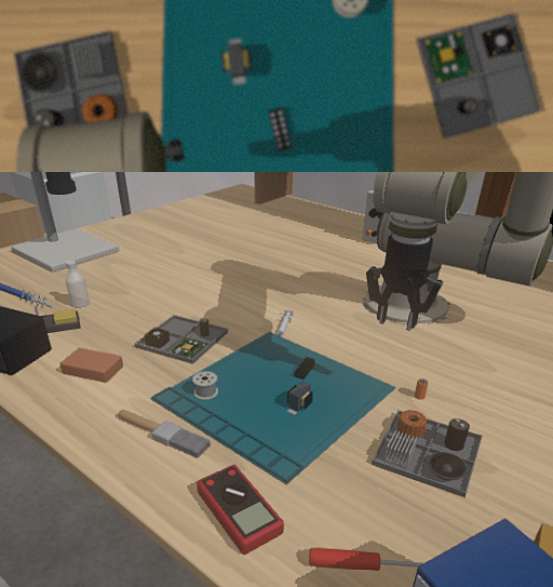

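All five parts stand upright, each in its own compartment, with top heights that match the tray floor. The transformer, strip and reel are untouched on the mat.

```bash
python3 -c "
from station import job
print(job.close_job())"
```

```text
the job is handed in; nothing more can be done
None
```

I handed the job in at about 29 s: the final camera check showed the toroid, heat sink and big capacitor in the loudspeaker tray and the fan and small capacitor in the charger tray, all upright in separate compartments. No verdict was returned.

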